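# Click the sliding stop of the spice rack into its last notch

## Task

Push the sliding wooden stop of the spice rack along its rail towards the jars, past the first notch, until it clicks into the last notch, the one nearest the jars, and leave it seated there. Only push it with the fingertips from its plain back side: never grip it or put a finger on its rubber-faced jar side. Leave the jars, the salt shaker and the checked cup standing where they are.

Things in the scene. Friction and masses are not known exactly. Their poses are not given: they have to be found in the camera images.
- rack: Low fixed spice rack of pale wood, 130 mm (x) by 380 mm (y), on the worktop; origin at the centre of its underside, z up. +y runs along the rail to the jars and the 59 mm tall end wall; the -x long side, nearest the robot, carries the aluminium notch strip, top 15 mm up. Floor board 12 mm thick, back lip on the +x side 34 mm tall; the -y end is open.
- stop (a joint): Travel (m) of the sliding stop along the rack's +y: 0 at the end away from the jars, 0.165 at the far end. Starts between 0 and 0.05. First notch 0.075, last notch (goal) 0.135. It slides with about 1 N and stays put. A notch lies between two ribs 14 mm apart: climbing a rib takes 5 to 10 N; past its crest, 7 mm before the notch centre, the force dips and the stop springs into the notch.
- push_point (a point): Centre of the stop's flat upright back face, which looks to the rack's -y (away from the jars), 58 mm above the worktop; moves with the stop, axes as the rack's. This face is 98 mm wide and spans 14 to 95 mm above the worktop; nothing stands behind it. The block with its rubber board is 50 mm long. On its -x side a steel carriage 28 mm wide, 62 mm high, reaches over the strip.
- board_face (a point): Centre of the outer face of the dark rubber board, 98 by 8 by 78 mm, that forms the jar side (rack +y) of the stop and moves with it; 54 mm above the worktop, 50 mm from push_point along the rail. The fingers must not touch this board.
- notch_1 (a point): Middle of the last notch, between the two ribs nearest the jars, on top of the notch strip. When the stop is seated here, push_point lies 25 mm behind this point along the rail (rack -y), and 57 mm from it along the rack's +x.
- notch_0 (a point): Middle of the first notch, 60 mm before the last along the rail; to be passed.
- plunger (a joint): Height in m of the spring plunger in the stop's carriage: 0 on the plain strip, about 0.003 on the crest of a rib, under 0.001 when seated in a notch.
- spice_a: Spice jar with a dark cap, 41 mm across and 105 mm tall, loose, standing in the rack's row; origin at the centre of its underside. The jar nearest the stop, about 9 to 16 mm beyond the rubber board when the stop is seated in the last notch. Not to be moved.
- spice_b: Spice jar with a dark cap, 41 mm across and 105 mm tall, loose, standing in the rack's row; origin at the centre of its underside. The middle jar. Not to be moved.
- spice_c: Spice jar with a dark cap, 41 mm across and 105 mm tall, loose, standing in the rack's row; origin at the centre of its underside. The jar next to the end wall. Not to be moved.
- salt_shaker: Salt shaker, 44 mm across, 90 mm tall, loose on the worktop behind the rack; origin at the centre of its underside. Not to be moved.
- checked_cup: White cup with a black checked band, standing upside down, 66 mm across, 53 mm tall, loose behind the rack; origin at the centre of its underside. Not to be moved.

How it is judged (in metres and radians):
On the way, in this order (a step that is already met when the one before it is completed fails the run):
1. the stop has been pushed past the first notch (value of joint stop above 0.086 m), for 0.02 s.
2. the stop sits in the last notch (value of joint stop between 0.132 and 0.138 m and value of joint plunger below 0.0012 m), for 0.2 s.
At the end, for the whole second after the job is handed in: The stop rests within 3 mm of the last notch with its plunger down in it; jars, salt shaker and cup stand upright within 10 mm of where they stood (all of step 2 and velocity of joint stop between -0.01 and 0.01 m/s and distance of each of spice_a, spice_b, spice_c, salt_shaker, checked_cup from where it was at the start of the episode below 0.01 m and angle between each of spice_a, spice_b, spice_c, salt_shaker, checked_cup's own z axis and vertical below 0.15 rad); the robot touches nothing.
It fails at once if a finger is put on the jar side of the stop (gripping it or pulling it) (contact force between the fingers and stop_board above 0.5 N).
It fails at once if a jar, the salt shaker or the cup is lifted, tipped or pushed by more than 10 mm (distance of any of spice_a, spice_b, spice_c, salt_shaker, checked_cup from where it was at the start of the episode above 0.01 m or angle between any of spice_a, spice_b, spice_c, salt_shaker, checked_cup's own z axis and vertical above 0.25 rad).
It also fails if it takes over 42 s, if anything falls off the work surface, if the arm or the gripper's body presses on something with over 40 N, if the wrist force passes 120 N, or if a joint passes its speed limit or range.

## Robot

A 6-joint arm with a two-finger parallel gripper is mounted at the origin on a cart in front of the work surface, level with it; the furniture and walls round the work are solid. World frame = base frame: x ahead of the robot, y to its left, z up, the work surface at z = 0. Lengths are in m, angles in degrees, forces in N, time in s.
With the tool pointing down it reaches from about 0.3 to 0.875 m from the base axis. Payload 6.4 kg.
Tool frame: the origin (TCP) lies on the mounting face of the last link; the fingertips stand 166 mm ahead of it and the grasp point (between the pads) lies 147 mm ahead of it; x points along the fingers, y is the direction in which the jaws open and shut, and the axes are right-handed (so a half turn about x gives the same grasp; the last joint's range is limited). The gripper opens to 88 mm and grips with 3 to 60 N. Pads are 18 mm wide; open, the fingers measure 123 mm over their backs; the gripper's body (75 mm by 187 mm) begins 45 mm behind the grasp point.
Start: joints at [53.497, 10.359, 92.074, -0, 77.567, -11.82], TCP at [0.24, 0.522, 0.405] pointing down, gripper open.
Joint ranges: [-171.53, 171.53], [-51.25, 118.39], [17.06, 147.69], [-65.23, 245.23], [0, 150.52], [-178.68, 178.68]. Speed limits (degrees/s): [147.25, 147.25, 172.46, 180, 180, 180].

## Interface

Orientations are given as a 3x3 rotation matrix whose columns are the frame's x, y, z axes.
In Python, from rig import r gives the robot as it stands.
- The arm moves only by the shell command python3 -m jog 'ROWS' [FORCE]. ROWS is JSON, a list that holds one entry, the list of rows, each a list of 7 numbers: the opening, from 0 (shut) to 1 (fully open), then the shift along the tool's x, y, z scaled (see below), then the turn, a rotation vector about the tool's x, y, z scaled (see below). In form: [[[claw, x, y, z, rx, ry, rz], ...]]. A call has 1 to 20 rows; each row is the pose to reach, as a shift and turn from the pose measured when the call began, along the tool's axes at that moment, turning the shorter way round; what a row does not reach only later rows make up. The controller multiplies each number of a shift by 0.15 m and each number of a turn by pi rad. A row lasts 1/10 s, in which the tool goes at most 50 mm and 8.59 degrees, less where a joint would pass 70% of its speed; a pose out of reach is approached as far as the arm can. A call with a number of a shift or a turn outside -1 to 1 is refused whole. A call with a gripper value outside its range is refused whole. The fingers move at their own pace and stop on an object; FORCE is the grip in N (left out, the last holds). Time passes only in rows, so rows that repeat a pose let the fingers close. It gives the time, the measured TCP pose, the force and the opening at its end, in the units of the state.
- r.state(): the state, without advancing time (a new reading comes with each control period).
- r.get_image(name): name is "scene" or "top"; returns (picture, depth): 480x640x3 uint8, red, green, blue; 480x640 float32, m along the optical axis (not along the pixel's ray), 0 where there is no reading.
- r.get_calibration(name): a dict with "K" (3x3 intrinsics, pixels), "k1" (the pictures are not rectified: a ray, as slopes to the right and down, at radius r is drawn at 1 + k1 r^2 times it, then the intrinsics apply), "extrinsics" (4x4, takes a point from camera to world coordinates). Camera axes: x right, y up, looking along -z (the intrinsics and any distortion apply to the point x, -y, -z); pixel columns grow to the right and rows downward; lengths in m; the calibration is good to about 2 mm. A picture is of the moment at which its call begins. get_calibration takes no time and is no camera call.
- r.hand_in(): hands the job in, once; it reports no verdict.
Trained networks look in the newest picture that a camera, given by its name, has taken for a name from the list of things; names that differ only in an ending like _2 or _b are one class to them, and where a whole thing is asked for, a point or a joint stands for the part that bears it (a point fixed in the world has none). Each returns a list of dicts, best first, with "confidence" (0 to 1); they miss things now and then, are a little off and sometimes report something else, mostly with a low value. They report only what shows in the picture. A call takes as long as a camera call.
- r.find_in(camera, name): "rect" ([left, top, right, bottom] in pixels, round what is visible of it).
- r.masks_of(camera, name): "mask" (480x640 bool, what is visible of it) and "rect" ([left, top, right, bottom] in pixels, round what is visible of it).
- r.tip_of(camera, name): "location" ([row, column] in pixels: a listed point, or the origin of a listed thing).
The state is a dict: "t": time; "joint_positions": joint angles; "qvel": joint speeds; "joint_efforts": joint torques, N m; "tcp_pos": TCP position; "orientation": TCP orientation; "wrist_force": force on the tool from outside, world axes, zero at the start; "wrist_torque": the same for the moment, N m; "finger_gap": opening from 0.0 (shut) to 1.0 (fully open).
Only numpy, scipy, OpenCV 4.12 (cv2) and the standard library are available. Lean on these libraries where they do the work, as an engineer would, in place of code of your own. Each camera call takes 0.05 s, during which the arm holds its last target.

## Working session

There is one attempt and no reset: what is moved stays moved. The work goes in short steps, Python scripts to look and compute and a shell command to move; the robot and the scene stay as the last step left them, time stands still between calls to the robot, and variables do not carry over. Pictures are saved under pics/ and viewed, and the job is handed in when it is done.

```bash
mkdir -p pics; ls
cat > h.py <<'E'
from rig import r
import numpy as np, cv2
def ray(cam,row,col):
    c=r.get_calibration(cam);K=np.array(c["K"]);
    p=cv2.undistortPoints(np.array([[[col,row]]],float),K,np.array([c["k1"],0,0,0,0.]))[0,0]
    return p,np.array(c["extrinsics"])
def at_depth(cam,row,col,d):
    p,E=ray(cam,row,col)
    return (E@np.array([p[0]*d,-p[1]*d,-d,1]))[:3]
def at_z(cam,row,col,z):
    p,E=ray(cam,row,col)
    v=E[:3,:3]@np.array([p[0],-p[1],-1]);o=E[:3,3]
    return o+v*(z-o[2])/v[2]
E
python3 - <<'E'
from h import *
s=r.state();print(s)
for c in("scene","top"):
    im,d=r.get_image(c);cv2.imwrite(f"pics/{c}0.png",im[:,:,::-1]);np.save(f"d_{c}.npy",d)
    for n in("push_point","board_face","notch_1","notch_0","rack"):
        for x in r.tip_of(c,n)[:2]:
            a,b=x["location"];dd=d[int(round(a)),int(round(b))]
            print(c,n,round(x["confidence"],2),np.round([a,b],1),at_depth(c,a,b,dd).round(3))
    print(c,[ (k,np.round(x["rect"]),round(x["confidence"],2)) for k in("push_point","rack") for x in r.find_in(c,k)[:2]])
E
```

```text
pics
{'t': 0.0, 'joint_positions': array([ 5.34966393e+01,  1.04015594e+01,  9.21313442e+01, -7.06107568e-04,
        7.75655493e+01, -1.18202828e+01]), 'qvel': array([ 0.03642823,  0.06107912,  0.06573082, -0.15324667,  0.04267322,
       -0.16595858]), 'joint_efforts': array([-2.61347304e-04, -4.33869267e+01, -3.41845036e+01,  7.02440855e-02,
        3.84619588e-02, -9.43751957e-05]), 'tcp_pos': array([0.23995645, 0.52226629, 0.40381579]), 'orientation': array([[-1.01250675e-03,  4.17595458e-01,  9.08632493e-01],
       [-1.38838751e-03,  9.08631496e-01, -4.17596547e-01],
       [-9.99998524e-01, -1.68435332e-03, -3.40211204e-04]]), 'wrist_force': array([ 0.59930577, -0.22642938, -0.39501263]), 'wrist_torque': array([ 0.0469363 ,  0.04194826, -0.02239618]), 'finger_gap': 1.0001276308525113}
scene push_point 0.71 [320.5 371.7] [ 0.545 -0.07   0.058]
scene board_face 0.83 [307.2 349.1] [ 0.513 -0.052  0.094]
scene notch_1 0.84 [319.5 286.1] [0.454 0.04  0.016]
scene notch_1 0.73 [338.4 315.6] [ 0.472 -0.02   0.016]
scene notch_0 0.84 [319.5 286.1] [0.454 0.04  0.016]
scene notch_0 0.73 [338.4 315.6] [ 0.472 -0.02   0.016]
scene rack 0.74 [306.7 301.1] [0.491 0.05  0.014]
scene [('push_point', array([323., 277., 388., 360.]), 0.96), ('rack', array([198., 233., 412., 389.]), 0.61)]
top board_face 0.64 [251.7 397.2] [ 0.527 -0.025  0.023]
top notch_1 0.75 [289.  361.6] [0.455 0.047 0.017]
top notch_1 0.61 [280.3 393.9] [ 0.471 -0.017  0.019]
top notch_0 0.75 [289.  361.6] [0.455 0.047 0.017]
top notch_0 0.61 [280.3 393.9] [ 0.471 -0.017  0.019]
top rack 0.93 [266.2 351. ] [0.501 0.066 0.012]
top [('push_point', array([388., 217., 433., 281.]), 0.58), ('rack', array([249., 204., 452., 328.]), 0.88)]
```

View pics/scene0.png

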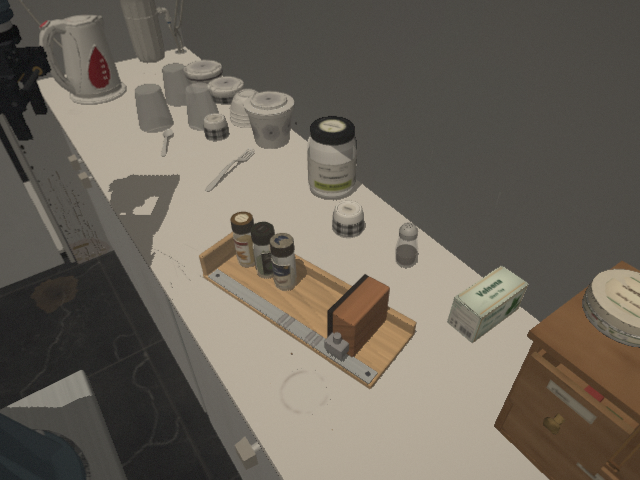

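View pics/top0.png

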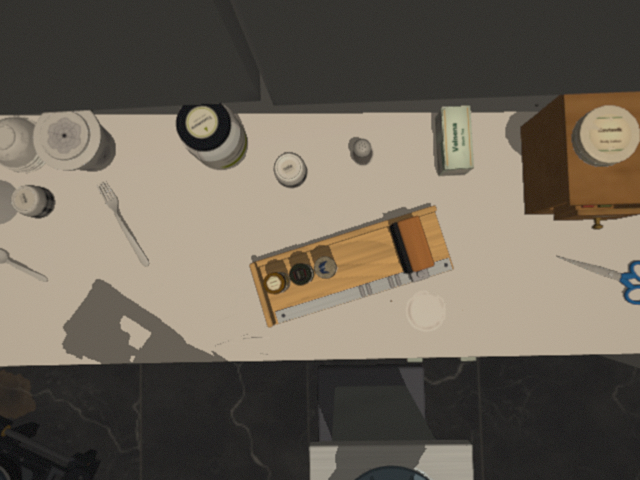

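```bash
cat >> h.py <<'E'
def cloud(cam,d):
    c=r.get_calibration(cam);K=np.array(c["K"]);E=np.array(c["extrinsics"])
    v,u=np.nonzero(d>0)
    p=cv2.undistortPoints(np.stack([u,v],1).astype(float)[:,None],K,np.array([c["k1"],0,0,0,0.]))[:,0]
    z=d[v,u];P=np.stack([p[:,0]*z,-p[:,1]*z,-z],1)@E[:3,:3].T+E[:3,3]
    return P,u,v
E
python3 - <<'E'
from h import *
for c in("scene","top"):
    d=np.load(f"d_{c}.npy");P,u,v=cloud(c,d)
    m=(P[:,0]>.4)&(P[:,0]<.66)&(P[:,1]>-.15)&(P[:,1]<.01)&(P[:,2]>.088)&(P[:,2]<.104)
    print(c,"stop top",m.sum(),P[m,2].mean(),cv2.minAreaRect(P[m,:2].astype(np.float32)*1000))
    print(cv2.boxPoints(cv2.minAreaRect(P[m,:2].astype(np.float32)*1000)).round(0).tolist())
    m=(P[:,0]>.37)&(P[:,0]<.7)&(P[:,1]>-.2)&(P[:,1]<.3)&(P[:,2]>.009)&(P[:,2]<.03)
    R=cv2.minAreaRect(P[m,:2].astype(np.float32)*1000);print("rack",m.sum(),R,cv2.boxPoints(R).round(0).tolist())
    for lo,hi in((.03,.06),(.06,.13),(.13,.6)):
      m=(P[:,0]>.35)&(P[:,0]<.9)&(P[:,1]>-.45)&(P[:,1]<-.14)&(P[:,2]>lo)&(P[:,2]<hi)
      if m.sum(): print("obst",lo,P[m].min(0).round(3),P[m].max(0).round(3))
    # rack plan scan
    for n in("notch_1",):
      pass
E
```

```text
scene stop top 1696 0.09404164019322687 ((536.7628173828125, -46.814414978027344), (100.57090759277344, 52.00143814086914), 15.682225227355957)
[[481.0, -35.0], [495.0, -85.0], [592.0, -58.0], [578.0, -8.0]]
rack 9455 ((543.3787841796875, 36.18736267089844), (409.6397705078125, 312.4230041503906), 89.95340728759766) [[387.0, -169.0], [699.0, -169.0], [700.0, 241.0], [387.0, 241.0]]
obst 0.03 [ 0.591 -0.396  0.03 ] [ 0.812 -0.14   0.06 ]
obst 0.06 [ 0.569 -0.43   0.06 ] [ 0.818 -0.14   0.13 ]
obst 0.13 [ 0.549 -0.429  0.13 ] [ 0.837 -0.14   0.486]
top stop top 1467 0.09457899410423606 ((537.5196533203125, -47.28250503540039), (97.98477935791016, 50.52709197998047), 15.60045051574707)
[[484.0, -36.0], [497.0, -85.0], [592.0, -58.0], [578.0, -10.0]]
rack 7918 ((584.974365234375, 40.10675048828125), (287.1725769042969, 448.00738525390625), 14.722877502441406) [[389.0, 220.0], [503.0, -213.0], [781.0, -140.0], [667.0, 293.0]]
obst 0.03 [ 0.575 -0.412  0.03 ] [ 0.812 -0.14   0.06 ]
obst 0.06 [ 0.571 -0.406  0.06 ] [ 0.812 -0.14   0.13 ]
obst 0.13 [ 0.551 -0.403  0.13 ] [ 0.774 -0.273  0.253]
```

```bash
python3 -m jog '[[[0,0,-0.2,0.25,0,0,0],[0,0,-0.4,0.5,0,0,0],[0,0,-0.6,0.75,0,0,0],[0,0,-0.745,0.92,0,0,0],[0,0,-0.745,0.92,0,0,0]]]' 20
python3 -m jog '[[[0,0,-0.2,0.25,0,0,0],[0,0,-0.4,0.5,0,0,0],[0,0,-0.6,0.75,0,0,0],[0,0,-0.745,0.92,0,0,0],[0,0,-0.745,0.92,0,0,0]]]'
python3 -m jog '[[[0,0,-0.2,0.25,0,0,0],[0,0,-0.4,0.5,0,0,0],[0,0,-0.6,0.75,0,0,0],[0,0,-0.745,0.92,0,0,0],[0,0,-0.745,0.92,0,0,0]]]'
python3 - <<'E'
from h import *
s=r.state();R=s["orientation"];p=s["tcp_pos"]
t=np.array([.5561,-.1145,.404]);ex=np.array([np.cos(np.radians(15.6)),np.sin(np.radians(15.6)),0])
Rt=np.stack([[0,0,-1],ex,np.cross([0,0,-1],ex)],1)
print(s["t"],p,R.T@(t-p)/.15,cv2.Rodrigues(R.T@Rt)[0].ravel()/np.pi,s["finger_gap"],s["joint_positions"])
E
```

```text
t: 1.3
tcp_pos: [0.3202, 0.3606, 0.4049]
orientation: [[0.001, 0.421, 0.907], [-0.001, 0.907, -0.421], [-1.0, -0.0, 0.001]]
wrist_force: [-0.3, 0.3, -0.4]
finger_gap: 0.566
t: 1.8
tcp_pos: [0.3997, 0.1989, 0.4054]
orientation: [[0.002, 0.425, 0.905], [-0.001, 0.905, -0.425], [-1.0, -0.0, 0.002]]
wrist_force: [0.5, 0.9, -0.1]
finger_gap: 0.12
t: 2.3
tcp_pos: [0.4786, 0.0372, 0.4058]
orientation: [[0.003, 0.428, 0.904], [-0.002, 0.904, -0.428], [-1.0, -0.0, 0.003]]
wrist_force: [0.6, 1.4, -0.8]
finger_gap: 0.005
2.3 [0.47856843 0.03717005 0.40584167] [ 0.01543096 -0.69216575  0.90020689] [ 0.27239392  0.00100199 -0.00028687] 0.005483208511381153 [-9.74167768e+00 -2.18967417e+00  1.05298958e+02 -7.65258773e-02
  7.67247397e+01 -7.43551604e+01]
```

```bash
python3 -m jog '[[[0,0,-0.17,0.22,0.045,0,0],[0,0,-0.34,0.45,0.09,0,0],[0,0,-0.52,0.67,0.135,0,0],[0,0,-0.69,0.9,0.18,0,0],[0,0,-0.692,0.9,0.225,0.001,0],[0,0,-0.692,0.9,0.272,0.001,0],[0,0,-0.692,0.9,0.272,0.001,0],[0,0,-0.692,0.9,0.272,0.001,0],[0,0,-0.692,0.9,0.272,0.001,0]]]'
cat >> h.py <<'E'
def rep(t):
    s=r.state();R=s["orientation"];p=s["tcp_pos"]
    ex=np.array([np.cos(np.radians(15.6)),np.sin(np.radians(15.6)),0])
    Rt=np.stack([[0,0,-1],ex,np.cross([0,0,-1],ex)],1)
    print(s["t"],p,(R.T@(np.array(t)-p)/.15).round(4),(cv2.Rodrigues(R.T@Rt)[0].ravel()/np.pi).round(4),s["wrist_force"].round(2),s["finger_gap"])
E
python3 -c "
from h import *
rep([.5561,-.1145,.226])
im,d=r.get_image('scene');cv2.imwrite('pics/s1.png',im[:,:,::-1])"
```

```text
t: 3.2
tcp_pos: [0.5562, -0.1132, 0.4064]
orientation: [[0.001, 0.962, 0.274], [0.001, 0.274, -0.962], [-1.0, 0.001, -0.0]]
wrist_force: [-0.3, 0.4, -0.3]
finger_gap: 0.004
3.2 [ 0.55616809 -0.11321836  0.40640795] [ 1.2027 -0.004   0.0087] [ 0.0018 -0.0002 -0.0003] [-0.26  0.36 -0.27] 0.004105086102934655
```

View pics/s1.png

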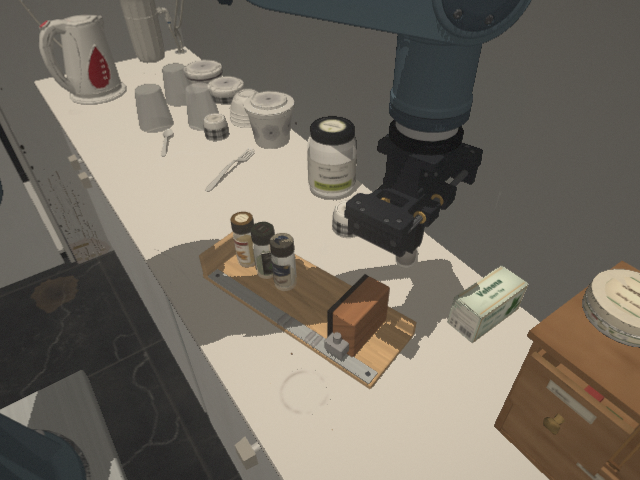

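```bash
python3 -m jog '[[[0,0.3,0,0.009,0,0,0],[0,0.6,-0.004,0.009,0.002,0,0],[0,0.6,-0.004,0.009,0.002,0,0]]]'
python3 -m jog '[[[0,0.2,0,0,0,0,0],[0,0.4,0,0,0,0,0],[0,0.6,0,0,0,0,0],[0,0.6,0,0,0,0,0]]]'
python3 -c "
from h import *
rep([.5561,-.1145,.226])
im,d=r.get_image('scene');cv2.imwrite('pics/s2.png',im[:,:,::-1])
im,d=r.get_image('top');cv2.imwrite('pics/t2.png',im[:,:,::-1])"
```

```text
t: 3.55
tcp_pos: [0.5535, -0.1135, 0.3105]
orientation: [[-0.01, 0.963, 0.269], [0.005, 0.269, -0.963], [-1.0, -0.008, -0.008]]
wrist_force: [0.0, 0.3, -0.6]
finger_gap: 0.005
t: 3.95
tcp_pos: [0.5516, -0.1124, 0.2187]
orientation: [[-0.015, 0.963, 0.27], [0.008, 0.27, -0.963], [-1.0, -0.012, -0.011]]
wrist_force: [-0.8, -0.0, -0.5]
finger_gap: 0.008
3.95 [ 0.55159869 -0.11237754  0.21866688] [-0.0494  0.0245  0.0212] [ 0.0003 -0.0036  0.0039] [-0.75 -0.04 -0.54] 0.008381844291652276
```

View pics/s2.png

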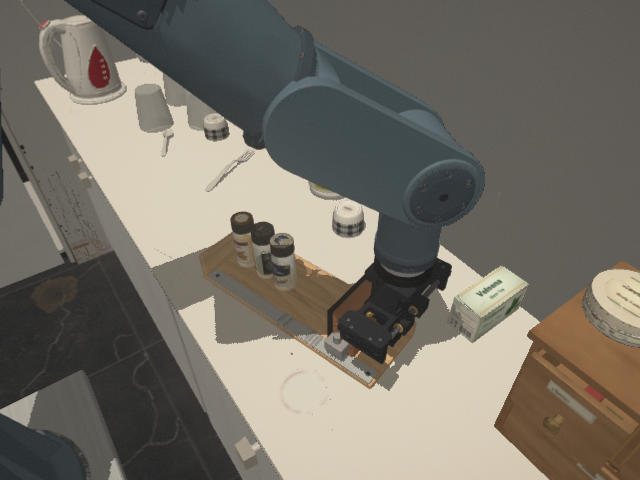

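View pics/t2.png

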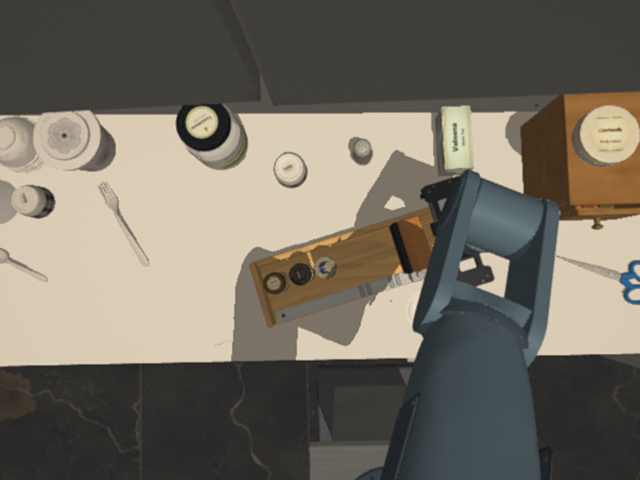

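```bash
python3 -m jog '[[[0,-0.05,0.025,0.02,0,-0.004,0.004],[0,-0.05,0.025,0.02,0,-0.004,0.004],[0,-0.05,0.025,0.02,0,-0.004,0.004]]]'
python3 -c "
from h import *
rep([.5561,-.1145,.226])"
python3 -m jog '[[[0,0,0,-0.06,0,0,0],[0,0,0,-0.12,0,0,0],[0,0,0,-0.17,0,0,0],[0,0,0,-0.2,0,0,0],[0,0,0,-0.2,0,0,0]]]'
python3 -c "
from h import *
rep([.5561,-.1145,.226])"
```

```text
t: 4.35
tcp_pos: [0.5588, -0.1154, 0.232]
orientation: [[0.01, 0.963, 0.27], [-0.005, 0.27, -0.963], [-1.0, 0.008, 0.008]]
wrist_force: [-0.4, -0.2, -0.5]
finger_gap: 0.005
4.35 [ 0.5588086  -0.11538236  0.23200042] [ 0.0398 -0.0161 -0.0109] [ 0.0003  0.0025 -0.0027] [-0.37 -0.19 -0.5 ] 0.0050941290161779455
t: 4.85
tcp_pos: [0.5504, -0.0855, 0.2315]
orientation: [[0.01, 0.963, 0.271], [-0.005, 0.271, -0.963], [-1.0, 0.008, 0.007]]
wrist_force: [0.3, -0.7, 0.3]
finger_gap: 0.005
4.85 [ 0.55037732 -0.08553253  0.23151456] [ 0.0381 -0.0159  0.196 ] [ 0.0006  0.0023 -0.0025] [ 0.27 -0.66  0.32] 0.005416291505249895
```

```bash
python3 -m jog '[[[0,0,0,-0.04,0,0,0],[0,0,0,-0.08,0,0,0],[0,0,0,-0.12,0,0,0],[0,0,0,-0.16,0,0,0],[0,0,0,-0.2,0,0,0],[0,0,0,-0.2,0,0,0]]]'
python3 -c "
from h import *
rep([.5561,-.1145,.226])
print(np.array([-.2689,.9632,0])@r.state()['wrist_force'])
im,d=r.get_image('scene');cv2.imwrite('pics/s3.png',im[:,:,::-1])"
```

```text
t: 5.45
tcp_pos: [0.5419, -0.0557, 0.2311]
orientation: [[0.009, 0.962, 0.271], [-0.004, 0.271, -0.962], [-1.0, 0.007, 0.007]]
wrist_force: [-1.3, -0.3, -0.6]
finger_gap: 0.009
5.45 [ 0.54187586 -0.05574304  0.23111483] [ 0.0366 -0.0153  0.4025] [ 0.0008  0.0021 -0.0023] [-1.33 -0.26 -0.56] 0.008686878607239733
0.11171908528937123
```

View pics/s3.png

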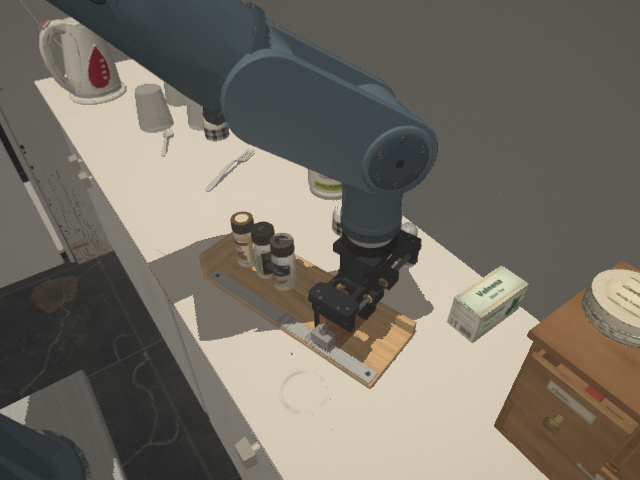

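```bash
python3 -m jog '[[[0,0,0,-0.03,0,0,0],[0,0,0,-0.06,0,0,0],[0,0,0,-0.09,0,0,0],[0,0,0,-0.12,0,0,0],[0,0,0,-0.15,0,0,0],[0,0,0,-0.18,0,0,0],[0,0,0,-0.21,0,0,0],[0,0,0,-0.24,0,0,0],[0,0,0,-0.27,0,0,0],[0,0,0,-0.3,0,0,0],[0,0,0,-0.3,0,0,0]]]'
cat > m.py <<'E'
from h import *
import sys
k=sys.argv[1]
rep([.5561,-.1145,.226])
s=r.state();ey=np.array([-.2689,.9632,0]);tip=s['tcp_pos']+s['orientation'][:,0]*.166
print("F",ey@s['wrist_force'],"s tip",ey@tip,tip)
for c in("scene","top"):
    im,d=r.get_image(c);np.save(f"d_{c}_{k}.npy",d)
    x0,y0,w,h=(190,220,240,180) if c=="scene" else (240,190,240,150)
    cv2.imwrite(f"pics/{c}_{k}.png",cv2.resize(im[y0:y0+h,x0:x0+w,::-1],None,fx=3.3,fy=3.3,interpolation=2))
    for n in("push_point","board_face","notch_1"):
        for x in r.tip_of(c,n)[:2]:
            a,b=x["location"];q=at_depth(c,a,b,d[int(round(a)),int(round(b))])
            print(c,n,round(x["confidence"],2),np.round([a,b],1),q.round(3),"s",(ey@q).round(4))
E
python3 m.py 4
```

```text
t: 6.6
tcp_pos: [0.5295, -0.012, 0.2307]
orientation: [[0.009, 0.962, 0.272], [-0.004, 0.272, -0.962], [-1.0, 0.007, 0.006]]
wrist_force: [0.4, -1.2, 0.6]
finger_gap: 0.003
6.6 [ 0.52949205 -0.01202889  0.23070448] [ 0.0357 -0.0153  0.7054] [ 0.001   0.002  -0.0023] [ 0.36 -1.15  0.6 ] 0.003119053528650107
F -1.2055520283541792 s tip -0.1550007778713177 [ 0.53090647 -0.01270767  0.06471189]
scene push_point 0.66 [266.5 404.3] [0.708 0.024 0.005] s -0.1671
scene push_point 0.57 [300.8 333.9] [ 0.515 -0.011  0.069] s -0.1489
scene notch_1 0.75 [319.3 285.2] [0.454 0.043 0.014] s -0.0806
scene notch_1 0.58 [339.2 313.5] [ 0.469 -0.019  0.014] s -0.1439
top board_face 0.95 [260.6 361. ] [0.511 0.046 0.011] s -0.0933
top notch_1 0.83 [281.9 394.9] [ 0.471 -0.006  0.145] s -0.1323
top notch_1 0.56 [291.3 365.6] [0.47  0.06  0.477] s -0.0688
```

View pics/scene_4.png

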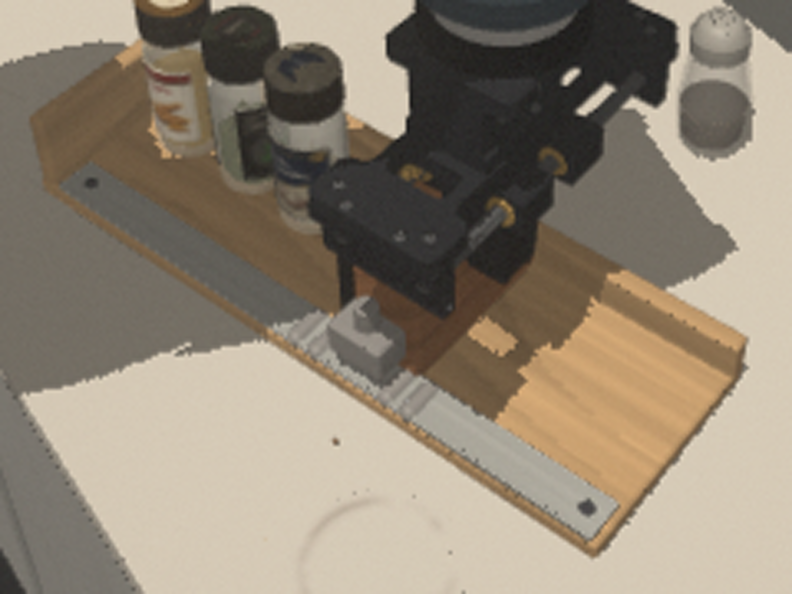

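View pics/top_4.png

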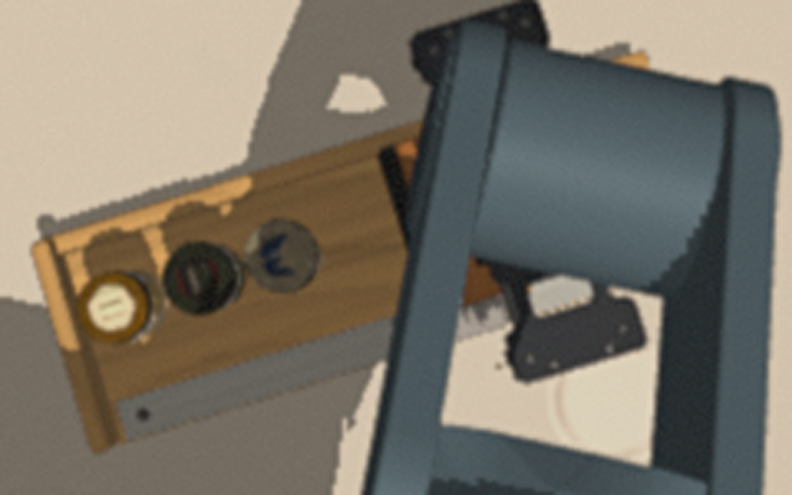

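```bash
python3 -m jog '[[[0,0,0,-0.03,0,0,0],[0,0,0,-0.06,0,0,0],[0,0,0,-0.09,0,0,0],[0,0,0,-0.12,0,0,0],[0,0,0,-0.15,0,0,0],[0,0,0,-0.15,0,0,0]]]'
python3 m.py 5
```

```text
t: 7.6
tcp_pos: [0.5235, 0.0094, 0.2307]
orientation: [[0.009, 0.962, 0.272], [-0.004, 0.272, -0.962], [-1.0, 0.007, 0.007]]
wrist_force: [0.1, -0.1, 0.0]
finger_gap: 0.005
7.6 [0.52354063 0.00941298 0.23070077] [ 0.0369 -0.016   0.8538] [ 0.001   0.0021 -0.0024] [ 0.1  -0.09  0.02] 0.004897802200074127
F -0.11738689150687662 s tip -0.1328181643109972 [0.52503341 0.00868285 0.06470909]
scene push_point 0.63 [294.  322.8] [0.508 0.009 0.072] s -0.1275
scene notch_1 0.78 [340.6 312.9] [ 0.465 -0.022  0.017] s -0.1463
scene notch_1 0.74 [320.5 285.6] [0.445 0.025 0.036] s -0.0958
top notch_1 0.94 [289.8 363. ] [0.454 0.044 0.017] s -0.0797
top notch_1 0.65 [281.2 394. ] [ 0.469 -0.018  0.015] s -0.1431
```

View pics/scene_5.png

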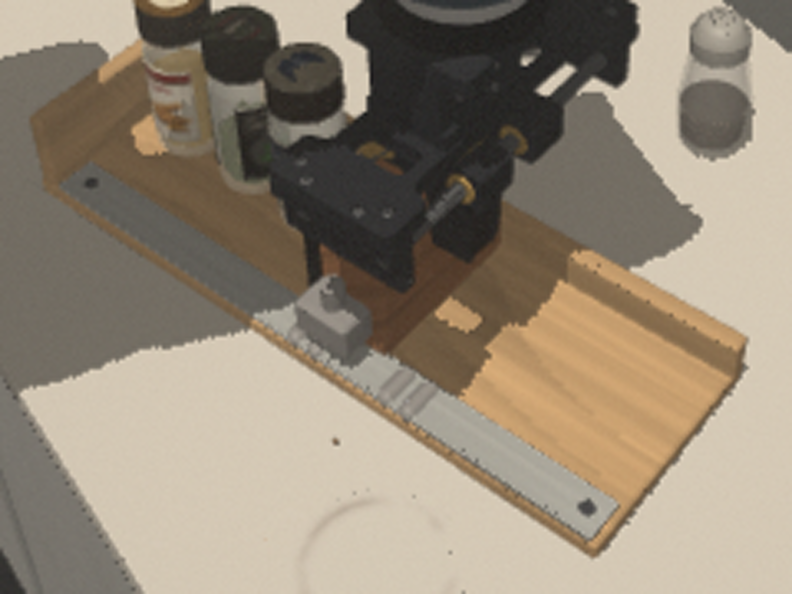

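```bash
cat > f.py <<'E'
from h import *
s=r.state();ey=np.array([-.2689,.9632,0]);tip=s['tcp_pos']+s['orientation'][:,0]*.166
print("F",(ey@s['wrist_force']).round(2),"s",(ey@tip).round(4))
E
python3 -m jog '[[[0,0,0,-0.02,0,0,0],[0,0,0,-0.02,0,0,0]]]'>/dev/null; python3 f.py
python3 -m jog '[[[0,0,0,-0.02,0,0,0],[0,0,0,-0.02,0,0,0]]]'>/dev/null; python3 f.py
```

```text
F -5.35 s -0.1315
F -3.41 s -0.1291
```

```bash
python3 -m jog '[[[0,0,0,-0.015,0,0,0],[0,0,0,-0.015,0,0,0]]]'>/dev/null; python3 f.py
python3 -m jog '[[[0,0,0,-0.015,0,0,0],[0,0,0,-0.015,0,0,0]]]'>/dev/null; python3 f.py
```

```text
F -0.55 s -0.1265
F -0.04 s -0.1234
```

```bash
python3 m.py 6
```

```text
8.8 [0.52080068 0.01867487 0.2305218 ] [ 0.0377 -0.0146  0.9181] [ 0.0008  0.0027 -0.0023] [-0.76 -0.25  0.9 ] 0.00930927379922542
F -0.0378107297588279 s tip -0.12343634127957663 [0.52234404 0.01767231 0.064532  ]
scene push_point 0.89 [287.3 317.3] [0.505 0.02  0.08 ] s -0.1164
scene board_face 0.7 [290.2 316.9] [0.505 0.021 0.073] s -0.1157
scene notch_1 0.9 [342.9 312.6] [ 0.463 -0.025  0.017] s -0.1488
scene notch_1 0.74 [319.3 284.7] [0.444 0.026 0.039] s -0.0946
top notch_1 0.85 [280.5 398.1] [0.478 0.016 0.395] s -0.1134
top notch_1 0.6 [293.2 364.9] [0.449 0.042 0.062] s -0.08
```

View pics/scene_6.png

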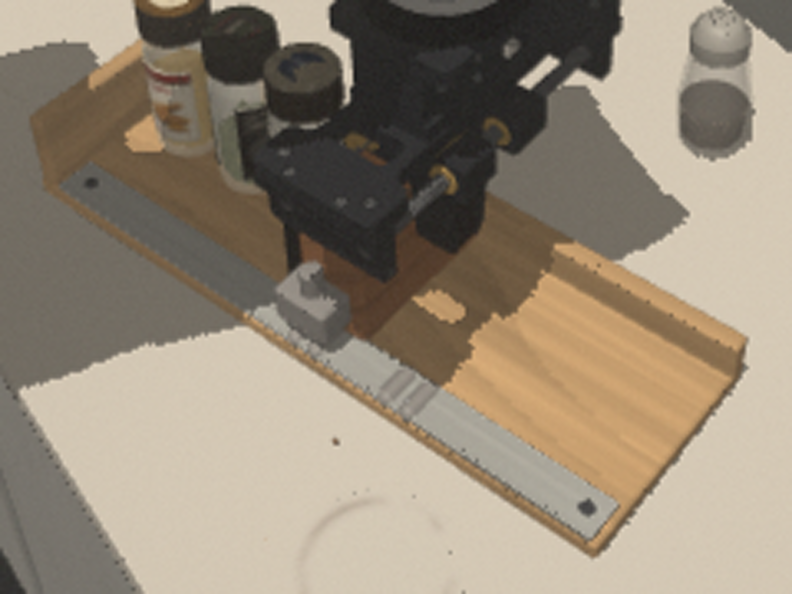

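```bash
python3 -m jog '[[[0,0,0,0.1,0,0,0],[0,0,0,0.3,0,0,0],[0,0,0,0.6,0,0,0],[0,0,0,0.9,0,0,0],[0,0,0,0.9,0,0,0]]]'
python3 -m jog '[[[0,-0.3,0,0.3,0,0,0],[0,-0.6,0,0.6,0,0,0],[0,-0.9,0,0.8,0,0,0],[0,-0.9,0,0.9,0,0,0],[0,-0.9,0,0.9,0,0,0]]]'
python3 m.py 7
python3 - <<'E'
from h import *
ey=np.array([-.2689,.9632,0]);ex=np.array([.9632,.2689,0])
for c in("scene","top"):
    d=np.load(f"d_{c}_7.npy");P,u,v=cloud(c,d)
    m=(P[:,0]>.4)&(P[:,0]<.62)&(abs(P@ey+.08)<.035)&(P[:,2]>.088)&(P[:,2]<.104)&(P@ex>.44)&(P@ex<.6)
    R=cv2.minAreaRect(P[m,:2].astype(np.float32)*1000);print(c,m.sum(),R,"s",ey[:2]@R[0],np.percentile(P[m]@ey,[1,50,99]))
E
```

```text
t: 9.7
tcp_pos: [0.5592, -0.1178, 0.2329]
orientation: [[0.013, 0.964, 0.266], [-0.01, 0.266, -0.964], [-1.0, 0.01, 0.013]]
wrist_force: [-0.3, -0.5, 0.1]
finger_gap: 0.005
t: 10.2
tcp_pos: [0.5946, -0.2516, 0.3754]
orientation: [[0.022, 0.965, 0.263], [-0.017, 0.263, -0.965], [-1.0, 0.017, 0.022]]
wrist_force: [-0.4, 0.6, 0.3]
finger_gap: 0.002
10.2 [ 0.59464413 -0.25156046  0.3753983 ] [ 0.9747 -0.0243 -0.9708] [-0.002   0.007  -0.0053] [-0.39  0.62  0.32] 0.0021485470004044722
F 0.699098628183183 s tip -0.4058599361020596 [ 0.59828879 -0.25433978  0.20946159]
scene push_point 0.83 [286.9 318.6] [0.516 0.032 0.064] s -0.1078
scene board_face 0.64 [281.3 296.2] [0.478 0.039 0.095] s -0.0912
scene notch_1 0.77 [319.7 285.8] [0.445 0.025 0.038] s -0.0959
scene notch_1 0.69 [341.3 316.4] [ 0.469 -0.027  0.017] s -0.1518
top push_point 0.71 [282.9 280.1] [0.473 0.195 0.117] s 0.0609
top board_face 0.63 [266.4 346.5] [0.5   0.076 0.09 ] s -0.0615
top notch_1 0.94 [281.2 395. ] [ 0.469 -0.02   0.015] s -0.1451
top notch_1 0.85 [292.8 365.1] [0.45  0.042 0.062] s -0.0805
scene 1392 ((507.5623474121094, 56.004154205322266), (99.28779602050781, 51.93323516845703), 15.872123718261719) s -82.54031388854978 [-0.10779532 -0.08593231 -0.05788565]
top 1451 ((508.1590576171875, 55.704078674316406), (97.76097106933594, 50.03429412841797), 15.904097557067871) s -82.98980201416015 [-0.10742535 -0.08291887 -0.0584815 ]
```

View pics/scene_7.png

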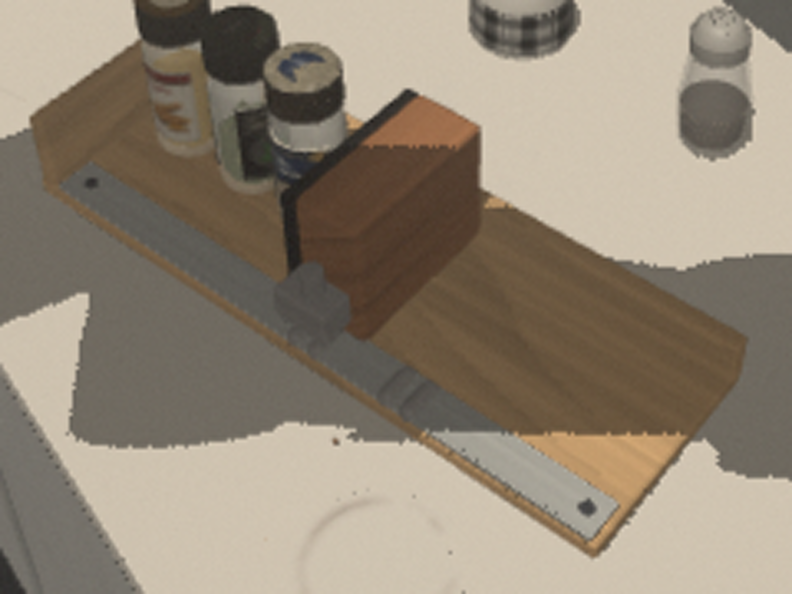

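View pics/top_7.png

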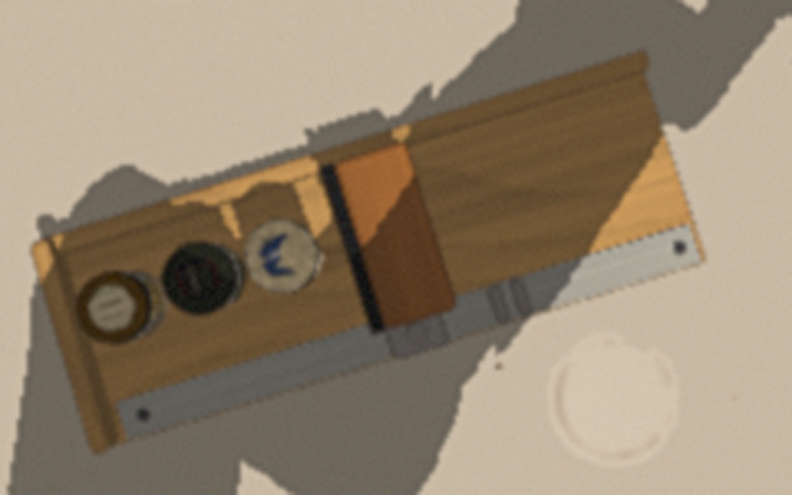

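Run:
```python
from h import *
a=np.load("d_scene.npy")
for n in("spice_a","salt_shaker","checked_cup"):
    im,d=r.get_image("scene")
    print(n,[(np.round(x["rect"]),round(x["confidence"],2)) for x in r.find_in("scene",n)[:3]])
A=cv2.imread("pics/scene0.png")[200:300,190:430].astype(int);
for k,(y0,y1,x0,x1) in dict(jars=(208,292,228,275),shaker=(220,268,393,420),cup=(200,238,330,368)).items():
    print(k,np.median(abs(d[y0:y1,x0:x1]-a[y0:y1,x0:x1])),np.percentile(abs(d[y0:y1,x0:x1]-a[y0:y1,x0:x1]),95))
s=r.state();print(s["t"],s["qvel"].round(2))
r.hand_in()
```

```text
spice_a [(array([253., 222., 275., 279.]), 0.88), (array([270., 235., 294., 281.]), 0.86), (array([228., 214., 255., 268.]), 0.83)]
salt_shaker [(array([198., 233., 412., 388.]), 0.64), (array([394., 222., 418., 266.]), 0.58)]
checked_cup [(array([332., 201., 362., 239.]), 0.92)]
jars 0.0014388859 0.004305276
shaker 0.0015065968 0.004876286
cup 0.0015892982 0.005123257
10.9 [-0.12 -0.19 -0.19  0.07  0.03 -0.13]
the job is handed in; nothing more can be done
```

I pushed the stop with the closed fingertips on its back face, past the first notch, until it clicked into the last notch. I then backed off, lifted clear and handed the job in at about 10.9 s of the 42 s allowed.

- **Click:** The pushing force rose to about 5.4 N on the last rib, eased to 3.4 N as the fingers moved on, then dropped to zero. The stop had sprung about 5 mm ahead of the fingertips, judging by an assumed finger half-width of about 11 mm.
- **Final position:** After I backed off, the block's centre measured −82.5 mm (scene camera) and −83.0 mm (top camera) along the rail axis. My clear-view readings of the last notch were −77 to −84 mm. Readings of the first notch plus 60 mm gave −83 to −86 mm. So the stop agrees with the notch to within a few millimetres. The plunger could not be measured directly; that it is down is inferred from the force drop and the spring forward.
- **Jars, shaker and cup:** They are upright. The scene depth picture changed by about 1.5 mm (median) from the start, which I take to be camera noise.
- **Readings I set aside:** Some network readings were wrong. When the stop or gripper covered a notch, the networks placed it several millimetres to centimetres off. The top camera once put the push point among the jars, and the shaker search reported the rack first. I left these out.

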